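Draw a flat bar out of the stock rack

ROBOT

A 6-joint arm with a two-finger parallel gripper is mounted at the origin on the work surface. World frame = base frame: x ahead of the robot, y to its left, z up, the work surface at z = 0. Lengths are in m, angles in rad, forces in N, time in s.
With the tool pointing down it reaches from about 0.3 to 0.775 m from the base axis. Payload 14.6 kg.
Tool frame: the origin (TCP) lies midway between the tips of the shut fingers; the grasp point (between the pads) lies 19 mm behind it (ctrl.hold_point_z is the distance from the TCP to the grasp point, in m); z points along the fingers, x is the direction in which the jaws open and shut, and the axes are right-handed (so a half turn about z gives the same grasp; the last joint's range is limited). The gripper opens to 94 mm and grips with 3 to 60 N. Pads are 16 mm wide; open, the fingers measure 119 mm over their backs; the gripper's body (75 mm by 177 mm) begins 78 mm behind the grasp point.
Start: joints at [-1.252, 0.3, 1.521, -0, 1.321, -0.067], TCP at [0.207, -0.51, 0.177] pointing down, gripper open.
Joint ranges: [-3.03, 3.03], [-0.79, 2.21], [0.23, 2.52], [-1.04, 4.18], [0, 3.07], [-2.55, 2.55]. Speed limits (rad/s): [2.22, 2.22, 2.57, 3.14, 3.14, 3.14].

INTERFACE

Orientations are given as [roll, pitch, yaw] about the fixed x, y, z axes, in that order (R = Rz(yaw) Ry(pitch) Rx(roll)).
In Python, from station import ctrl, viewer, ticket, nets gives the robot as it stands.
- The arm moves only by the tool carry_out, never from a script. Its argument "commands" is one flat list of numbers, 7 for each row, row after row: the closure, from -1 (fully open) to 1 (shut), so that 0 is half open, then the shift along the world's x, y, z in cm, then the turn, a rotation vector about the world's x, y, z in rad. In form: [gripper, tx, ty, tz, ax, ay, az, gripper, tx, ty, tz, ax, ay, az, ...]. A call has 1 to 12 rows; each row is the pose to reach, as a shift and turn from the pose measured when the call began; what a row does not reach only later rows make up. A row lasts 1/12 s, in which the tool goes at most 41.7 mm and 7.16 degrees, less where a joint would pass 70% of its speed; a pose out of reach is approached as far as the arm can. A call with a gripper value outside its range is refused whole. The fingers move at their own pace and stop on an object; "force" is the grip in N (left out, the last holds). Time passes only in rows, so rows that repeat a pose let the fingers close. It gives the time, the measured TCP pose, the force and the opening at its end, in the units of the state.
- ctrl.get_obs(): the state, without advancing time (a new reading comes with each control period).
- viewer.camera(name): name is "scene" or "side" or "wrist"; returns (picture, depth): 480x640x3 uint8, blue, green, red; 480x640 float32, m along the optical axis (not along the pixel's ray), 0 where there is no reading.
- viewer.camera_info(name): a dict with "fx", "fy", "cx", "cy" (pixels), "R" (3x3) and "t" (3): a world point X has camera coordinates R X + t. Camera axes: x right, y down, z forward; pixel columns grow to the right and rows downward; lengths in m; the calibration is good to about 2 mm. A picture is of the moment at which its call begins: read the wrist's pose just before it. camera_info takes no time and is no camera call; for the wrist camera it gives the pose at the moment of the call.
- ticket.hand_in(): hands the job in, once; it reports no verdict.
Trained networks look in the newest picture that a camera, given by its name, has taken for a name from the list of things; names that differ only in an ending like _2 or _b are one class to them, and where a whole thing is asked for, a point or a joint stands for the part that bears it (a point fixed in the world has none). Each returns a list of dicts, best first, with "confidence" (0 to 1); they miss things now and then, are a little off and sometimes report something else, mostly with a low value. They report only what shows in the picture. A call takes as long as a camera call. They do not tell look-alikes from the thing itself.
- nets.silhouettes(camera, thing): "region" (480x640 bool, what is visible of it) and "extent" ([left, top, right, bottom] in pixels, round what is visible of it).
The state is a dict: "time_s": time; "qpos": joint angles; "joint_vel": joint speeds; "tau": joint torques, N m; "ee_pos": TCP position; "eef_rot": TCP orientation; "force": force on the tool from outside, world axes, zero at the start; "moment": the same for the moment, N m; "grip_width": finger opening in m.
Only numpy, scipy, OpenCV 4.12 (cv2) and the standard library are available. Lean on these libraries where they do the work, as an engineer would, in place of code of your own. Each camera call takes 0.05 s, during which the arm holds its last target. There are 200 camera calls.

TASK

Take the wide flat bar out of the stock rack: lift the end that lies behind the lip, draw the bar out endwise over the lip from under the keeper bar, and put it down (not dropped) flat in the middle of the rubber mat, lengthwise along the mat. Leave the slotted extrusion where it lies in the rack.

Things in the scene. Friction and masses are not known exactly. Their poses are not given: they have to be found in the camera images.
- flat_bar_mid (a point): centre (half-way up) of the flat bar to take: plain aluminium, 240 long (its x) x 30 wide (y) x 12 thick (z), loose, 0.16 to 0.3 kg. It lies flat on the rack's floor in either lane, its x axis as the rack's within 2 degrees, its -x end 8 to 20 behind the lip, its +x end under the keeper bar.
- rack: fixed dark steel rack, no sides; origin at its underside's centre, x along the lanes (centres y = 42, -42). Floor 276 x 200, top z = 4. Across the -x end a lip, x = -138 to -134, top z = 26, over which stock leaves towards -x; same stop at +x. Keeper bar across, x = 62 to 78, z = 28 to 36, posts at y = 0, 96, -96. Pivoting on its +x end the bar clears the lip at 6 degrees, meets the keeper at 11.
- mat: black rubber bench mat lying fixed on the table in front of the rack's mouth, 300 (x) x 150 (y) x 4 thick. Origin at the centre of its underside; the top is at z = 4; x is lengthwise.
- extrusion_mid (a point): centre (half-way up) of the other bar in the rack, which stays: an aluminium extrusion with a dark slot along each side, 240 (x) x 20 x 20, loose, lying in the other lane, parallel to the flat bar.
Not all that is in view belongs to the job. Leave any brown or pink look-alike of the part that bears flat_bar_mid alone.

How it is judged:
By the outcome, as a careful person would: the job done as asked, in the order asked, and still so for the second after the job is handed in, with the robot touching nothing.
It also fails if it takes over 48 s, if anything falls off the work surface, if the arm or the gripper's body presses on something with over 40 N, if the wrist force passes 120 N, or if a joint passes its speed limit or range.

## Working session

There is one attempt and no reset: what is moved stays moved. The work goes in short steps, Python scripts to look and compute and a tool call to move; the robot and the scene stay as the last step left them, time stands still between calls to the robot, and variables do not carry over. Pictures are saved under pics/ and viewed, about 8 in all and at most 12, crops included, and the job is handed in when it is done.

Besides the shell and the picture viewer there is one more tool, called after "Request:" in YAML: its name, and indented under it one key for each argument. carry_out: Moves the arm, as the interface text tells. Its arguments: {"type":"object","properties":{"commands":{"type":"array","items":{"type":"number"}},"force":{"type":"number"}},"required":["commands"]}

```bash
mkdir -p pics
cat > h.py <<'E'
import numpy as np, cv2
from station import ctrl, viewer, ticket, nets
def world(cam,D,info=None):
    i=info or viewer.camera_info(cam); R=np.array(i["R"]);t=np.array(i["t"])
    v,u=np.mgrid[:480,:640]
    P=np.stack([(u-i["cx"])/i["fx"]*D,(v-i["cy"])/i["fy"]*D,D],-1)
    W=(P-t)@R; W[D==0]=np.nan
    return W
E
python3 - <<'E'
from h import *
ims=[]
for c in("scene","side"):
    im,D=viewer.camera(c); np.save(c+".npy",D); cv2.imwrite(f"pics/{c}0.png",im); 
    for th in("flat_bar_mid","rack","mat","extrusion_mid"):
        W=world(c,D)
        for r in nets.silhouettes(c,th)[:3]:
            p=W[r["region"]]; p=p[~np.isnan(p[:,0])]
            print(c,th,round(r["confidence"],2),r["extent"],np.median(p,0).round(3) if len(p) else None)
print(ctrl.get_obs(),ctrl.hold_point_z)
E
```

```text
scene flat_bar_mid 0.81 [274.7, 288.1, 388.8, 358.4] [0.588 0.161 0.016]
scene flat_bar_mid 0.69 [378.9, 196.6, 483.7, 236.6] [0.254 0.282 0.011]
scene flat_bar_mid 0.61 [439.3, 306.6, 569.4, 335.5] [0.465 0.475 0.012]
scene rack 0.76 [255.3, 242.3, 425.0, 383.9] [0.55  0.183 0.004]
scene mat 0.81 [88.7, 202.3, 237.0, 268.3] [ 0.509 -0.25   0.004]
scene extrusion_mid 0.79 [297.0, 259.7, 407.4, 320.7] [0.506 0.173 0.023]
side flat_bar_mid 0.96 [303.7, 310.3, 387.7, 407.5] [0.247 0.291 0.011]
side flat_bar_mid 0.94 [217.7, 210.4, 303.7, 271.0] [0.581 0.159 0.014]
side flat_bar_mid 0.7 [244.1, 228.7, 323.4, 290.8] [0.497 0.176 0.022]
side rack 0.86 [200.5, 196.5, 341.6, 314.4] [0.534 0.19  0.003]
side mat 0.57 [336.4, 126.1, 426.7, 206.5] [ 0.498 -0.241  0.002]
side extrusion_mid 0.85 [245.2, 227.8, 323.0, 291.0] [0.497 0.173 0.021]
{'time_s': 0.5, 'qpos': array([-1.25156553e+00,  2.99912957e-01,  1.52103484e+00, -1.14631859e-05,
        1.32068715e+00, -6.66011245e-02]), 'joint_vel': array([ 0.00201371,  0.00025934,  0.00034215, -0.00065271,  0.00088855,
       -0.00106107]), 'tau': array([ 4.36228183e-04, -5.31342351e+01, -3.52734089e+01,  7.08791893e-02,
        2.14876025e-02, -1.24942872e-05]), 'ee_pos': array([ 0.20696803, -0.50954821,  0.17652372]), 'eef_rot': array([ 3.14158439e+00,  4.29403294e-05, -1.18496157e+00]), 'force': array([ 0.04038868,  0.12928954, -0.99613901]), 'moment': array([ 0.01606512, -0.0433306 ,  0.02762506]), 'grip_width': 0.09384484133838876} 0.0188
```

Run:
```python
from h import *
a=cv2.imread("pics/scene0.png"); b=cv2.imread("pics/side0.png")
cv2.imwrite("pics/a.png",cv2.resize(a[170:400,70:590],(800,354)))
cv2.imwrite("pics/b.png",cv2.resize(b[110:420,190:440],(640,794))[:600])
```

```text
(no output)
```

View pics/a.png

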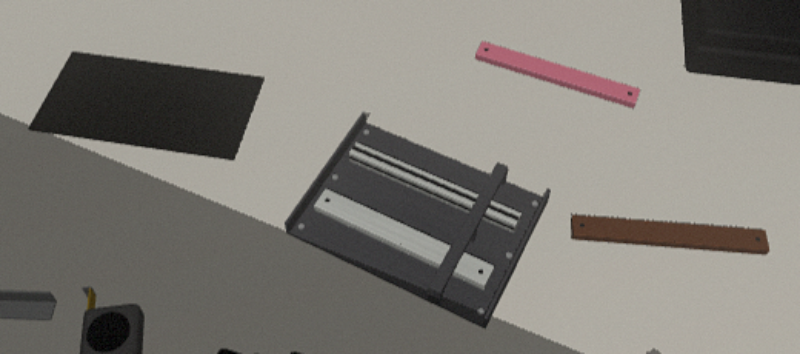

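View pics/b.png

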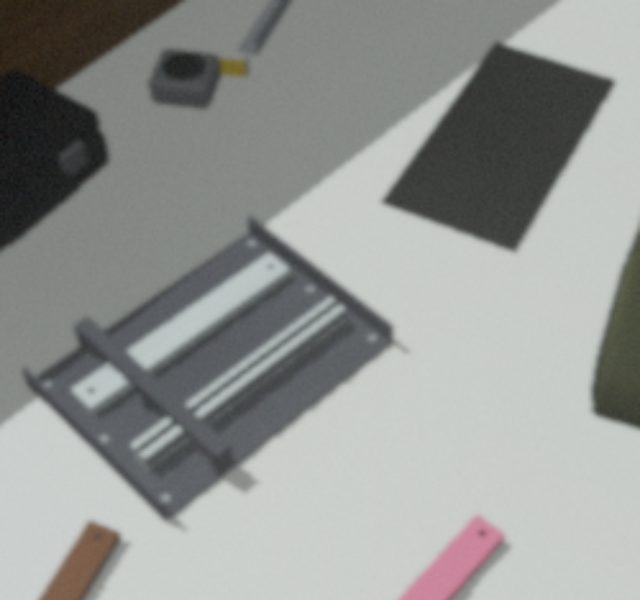

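Two pictures viewed so far. The candidates in the scene view are:
- plain aluminium bar in the rack, about (330,323)
- slotted extrusion, about (352,290)
- pink bar, about (431,217)
- brown bar, about (504,321)

I choose the plain one at (330,323). Next I'll measure it and take a close crop.

```bash
cat >> h.py <<'E'
def plane(cam,uv,z,info=None):
    i=info or viewer.camera_info(cam); R=np.array(i["R"]);t=np.array(i["t"])
    uv=np.asarray(uv,float).reshape(-1,2)
    d=np.c_[(uv[:,0]-i["cx"])/i["fx"],(uv[:,1]-i["cy"])/i["fy"],np.ones(len(uv))]@R
    c=-t@R; s=(z-c[2])/d[:,2]
    return c+d*s[:,None]
def rect(cam,reg,z,info=None):
    v,u=np.nonzero(reg); P=plane(cam,np.c_[u,v],z,info)[:,:2]
    (c,wh,an)=cv2.minAreaRect((P*1000).astype(np.float32))
    if wh[0]<wh[1]: wh=wh[::-1]; an+=90
    return np.round(c,1),np.round(wh,1),round((an+0)%180,1)
E
python3 - <<'E'
from h import *
for c in("scene","side"):
    im,D=viewer.camera(c); W=world(c,D)
    for th,z in(("mat",.004),("flat_bar_mid",.016),("extrusion_mid",.024)):
        for r in nets.silhouettes(c,th)[:2]: print(c,th,r["extent"],rect(c,r["region"],z))
    # bright pixels in the rack near bar top height
    g=im.min(2); m=(g>110)&(W[...,2]>.010)&(W[...,2]<.022)&(abs(W[...,0]-.57)<.12)&(abs(W[...,1]-.18)<.17)
    n,l,s,_=cv2.connectedComponentsWithStats(m.astype(np.uint8))
    for k in range(1,n):
        if s[k,4]>60: print(c,"blob",s[k],rect(c,l==k,.016))
    # lips/keeper by height
    q=(W[...,2]>.0)&(W[...,0]>.35)&(W[...,0]<.75)&(W[...,1]>0)&(W[...,1]<.38)
    for lo,hi in((.031,.045),(.02,.0285)):
        mm=q&(W[...,2]>lo)&(W[...,2]<hi)&(g<100)
        n,l,s,_=cv2.connectedComponentsWithStats(mm.astype(np.uint8),connectivity=8)
        for k in range(1,n):
            if s[k,4]>30: print(c,lo,s[k],rect(c,l==k,(.036 if lo>.03 else .026)))
im,_=viewer.camera("scene"); cv2.imwrite("pics/c.png",cv2.resize(im[235:390,250:430],(696,600),interpolation=2))
E
```

```text
scene mat [85.6, 200.5, 239.1, 270.4] (array([ 504.7, -254. ]), array([304.4, 155.8]), 100.8)
scene flat_bar_mid [439.7, 308.7, 572.7, 336.6] (array([467.6, 474.3]), array([241.7,  40.1]), 104.3)
scene flat_bar_mid [273.6, 293.4, 389.7, 356.6] (array([588. , 163.3]), array([241.7,  38. ]), 82.8)
scene extrusion_mid [296.4, 258.4, 407.7, 325.8] (array([508.3, 175.9]), array([242.8,  31.3]), 83.0)
scene blob [ 274  293   89   50 1296] (array([584.6, 133.7]), array([180.1,  32.9]), 82.6)
scene blob [365 334  26  23 320] (array([599.9, 261.7]), array([41.3, 30.6]), 81.2)
scene 0.031 [348 276  52  85 828] (array([554.6, 241.2]), array([202.6,  17.4]), 173.0)
scene 0.02 [255 243  52  74 222] (array([530.2,  38. ]), array([200.3,   6.7]), 172.8)
scene 0.02 [298 264  82  37 199] (array([500.9, 146. ]), array([179.9,   6.9]), 82.6)
scene 0.02 [384 293  44  86 227] (array([562.9, 306.8]), array([200.8,   4.8]), 172.7)
scene 0.02 [387 302  20  12  50] (array([516.4, 273.6]), array([40.8,  5.9]), 81.0)
side mat [338.0, 130.7, 428.2, 208.3] (array([ 499.4, -251.3]), array([302.7, 151.1]), 100.4)
side mat [243.2, 227.6, 323.1, 290.5] (array([505.6, 167.5]), array([247.9,  32.7]), 83.1)
side flat_bar_mid [301.3, 311.1, 387.0, 403.7] (array([245.2, 281. ]), array([241.6,  33.8]), 87.5)
side flat_bar_mid [218.5, 211.6, 304.5, 272.7] (array([579.6, 166.3]), array([239.6,  35.5]), 81.7)
side extrusion_mid [238.9, 228.3, 322.3, 292.2] (array([494.3, 179.6]), array([245.4,  32.7]), 82.8)
side extrusion_mid [337.7, 126.0, 429.3, 207.4] (array([ 489.6, -231.6]), array([300.6, 149.8]), 100.6)
side blob [240 209  63  46 731] (array([577.5, 133.2]), array([176.3,  32.2]), 82.6)
side blob [218 252  22  18 211] (array([594.2, 261.6]), array([43.9, 32. ]), 83.1)
side 0.031 [220 235  61  54 504] (array([548.1, 242.7]), array([199.9,  18. ]), 172.9)
side 0.02 [200 255  55  54 156] (array([554.3, 308.2]), array([195.6,   5.8]), 173.0)
```

View pics/c.png

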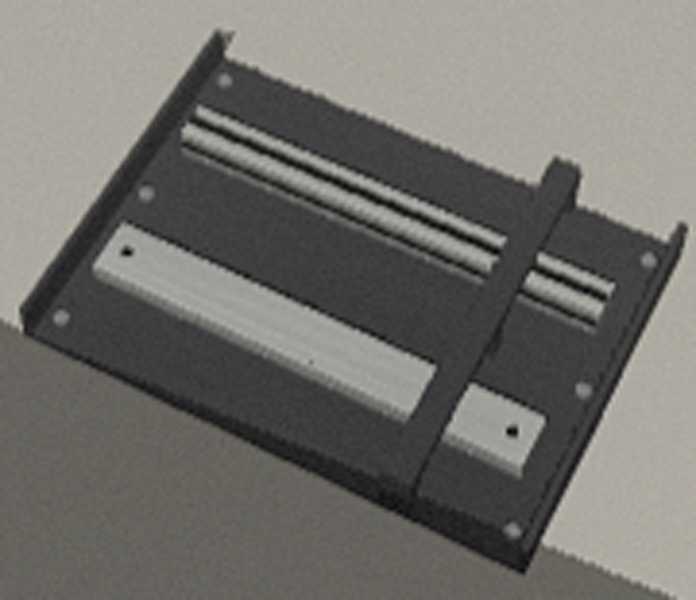

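The crop shows the plain silver bar in the front lane, from crop (95,270) to (545,430), with its far end under the keeper and the slotted bar in the other lane. The choice is confirmed. I'll move above it.

Request:
carry_out:
  commands: [-1,37.3,67,9,0,0,1.058,-1,37.3,67,9,0,0,1.058,-1,37.3,67,9,0,0,1.058,-1,37.3,67,9,0,0,1.058,-1,37.3,67,9,0,0,1.058,-1,37.3,67,9,0,0,1.058,-1,37.3,67,9,0,0,1.058,-1,37.3,67,9,0,0,1.058,-1,37.3,67,9,0,0,1.058,-1,37.3,67,9,0,0,1.058,-1,37.3,67,9,0,0,1.058,-1,37.3,67,9,0,0,1.058]
  force: 40

```text
time_s: 1.95
ee_pos: [0.4491, -0.0736, 0.2354]
eef_rot: [3.141, -0.001, -0.127]
force: [0.9, -0.9, 0.4]
grip_width: 0.0937
```

Request:
carry_out:
  commands: [-1,13.1,24,3,0,0,0,-1,13.1,24,3,0,0,0,-1,13.1,24,3,0,0,0,-1,13.1,24,3,0,0,0,-1,13.1,24,3,0,0,0,-1,13.1,24,3,0,0,0,-1,13.1,24,3,0,0,0,-1,13.1,24,3,0,0,0,-1,13.1,24,3,0,0,0,-1,13.1,24,3,0,0,0]

```text
time_s: 2.78
ee_pos: [0.5798, 0.1658, 0.2651]
eef_rot: [3.141, -0.0, -0.127]
force: [0.4, 0.3, 0.1]
grip_width: 0.0941
```

```bash
cat > w.py <<'E'
from h import *
import sys
o=ctrl.get_obs(); info=viewer.camera_info("wrist")
im,D=viewer.camera("wrist"); W=world("wrist",D,info)
print(o["time_s"],o["ee_pos"].round(4),o["eef_rot"].round(4),"cam",(-np.array(info["t"])@np.array(info["R"])).round(3))
cv2.imwrite(f"pics/{sys.argv[1]}.png",im)
for th,z in(("flat_bar_mid",.016),("extrusion_mid",.024),("mat",.004)):
    for r in nets.silhouettes("wrist",th)[:2]:
        p=W[r["region"]]; p=p[~np.isnan(p[:,0])]
        print(th,round(r["confidence"],2),np.round(r["extent"]),rect("wrist",r["region"],z,info),"z",np.percentile(p[:,2],[10,50,90]).round(4))
E
python3 w.py w1
```

```text
2.7833 [0.5798 0.1658 0.2651] [ 3.1411e+00 -3.0000e-04 -1.2700e-01] cam [0.587 0.239 0.474]
flat_bar_mid 0.96 [192.   0. 240.  60.] (array([485.7, 387. ]), array([65.1, 31.9]), 105.6) z [0.0106 0.0126 0.0138]
flat_bar_mid 0.75 [317. 107. 344. 303.] (array([584.3, 163.9]), array([239.2,  30.4]), 83.0) z [0.0154 0.0166 0.0176]
extrusion_mid 0.76 [249. 107. 274. 300.] (array([502.3, 176.1]), array([238.6,  22.6]), 83.0) z [0.0218 0.0245 0.0257]
mat 0.88 [230. 406. 348. 462.] (array([ 485.4, -163.1]), array([154.4, 113.1]), 7.8) z [0.0032 0.0043 0.0053]
```

View pics/w1.png

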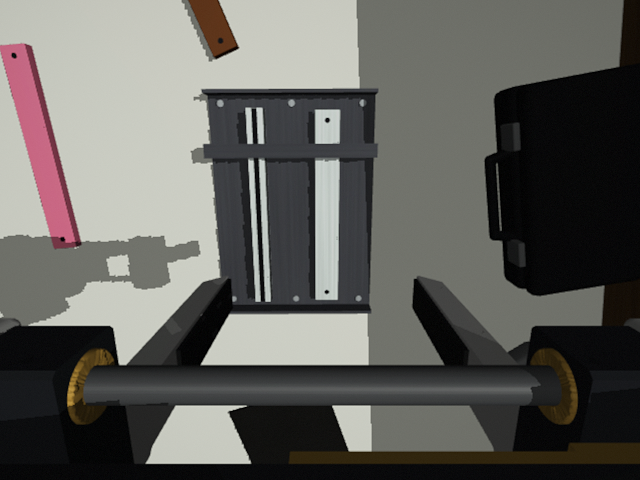

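The wrist view shows the bar from (328,107) to (328,303), with centre (584.3,163.9) mm and yaw 83.0°. That agrees with the scene camera. I'll descend over its middle.

Request:
carry_out:
  commands: [-0.2,0.45,-0.2,-4,0,0,0.004,-0.2,0.45,-0.2,-8,0,0,0.004,-0.2,0.45,-0.2,-12,0,0,0.004,-0.2,0.45,-0.2,-16,0,0,0.004,-0.2,0.45,-0.2,-20,0,0,0.004,-0.2,0.45,-0.2,-22,0,0,0.004,-0.2,0.45,-0.2,-22,0,0,0.004,-0.2,0.45,-0.2,-22,0,0,0.004]

```text
time_s: 3.65
ee_pos: [0.5844, 0.1629, 0.0461]
eef_rot: [3.141, -0.001, -0.125]
force: [0.0, 0.1, 0.8]
grip_width: 0.0565
```

```bash
python3 w.py w2
```

```text
3.65 [0.5844 0.1629 0.0461] [ 3.1413e+00 -6.0000e-04 -1.2480e-01] cam [0.591 0.237 0.255]
flat_bar_mid 0.65 [299.  64. 352. 414.] (array([584. , 164.9]), array([239.6,  31.6]), 82.7) z [0.0156 0.0165 0.0174]
flat_bar_mid 0.17 [163.  59. 227. 348.] (array([503.9, 202.7]), array([190. ,  27.3]), 83.0) z [0.0144 0.0243 0.0254]
extrusion_mid 0.62 [165.  60. 225. 345.] (array([506.7, 204.2]), array([182.9,  26.8]), 82.9) z [0.0147 0.0243 0.0254]
```

View pics/w2.png

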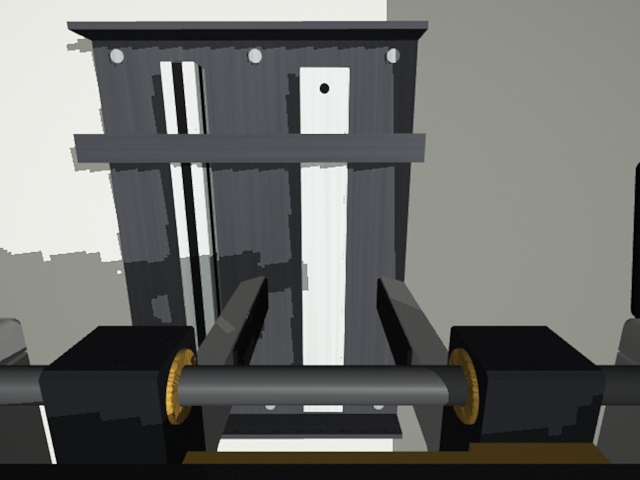

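The bar sits centred between the fingers, around (324,300). I'll descend and grip.

Request:
carry_out:
  commands: [-0.2,0,0.1,-2,0,0,0,-0.2,0,0.1,-3.3,0,0,0,-0.2,0,0.1,-3.9,0,0,0,-0.2,0,0.1,-3.9,0,0,0,1,0,0.1,-3.9,0,0,0,1,0,0.1,-3.9,0,0,0,1,0,0.1,-3.9,0,0,0,1,0,0.1,-3.9,0,0,0,1,0,0.1,-3.9,0,0,0,1,0,0.1,-3.9,0,0,0,1,0,0.1,-3.9,0,0,0,1,0,0.1,-3.9,0,0,0]
  force: 45

```text
time_s: 4.85
ee_pos: [0.5855, 0.1645, 0.0091]
eef_rot: [-3.14, -0.005, -0.124]
force: [-0.5, 0.5, 0.7]
grip_width: 0.0064
```

The opening of 6 mm is not the bar's 30 mm, so I'll look.

```bash
python3 w.py w3; python3 -c "
from h import *
print(ctrl.get_obs())
im,D=viewer.camera('scene'); cv2.imwrite('pics/s3.png',np.vstack([cv2.resize(im[235:390,250:430],(400,344)),cv2.resize(cv2.imread('pics/w3.png')[:,80:560],(400,400))])[:,:][:744])
a=cv2.imread('pics/s3.png');b=np.hstack([a[:344],cv2.resize(a[344:],(344,344))]);cv2.imwrite('pics/s3.png',b)"
```

```text
4.85 [0.5855 0.1645 0.0091] [-3.1404 -0.0045 -0.1244] cam [0.592 0.238 0.218]
flat_bar_mid 0.73 [295.  52. 355. 454.] (array([583.6, 165.5]), array([237.4,  30.3]), 82.7) z [0.0157 0.0165 0.0173]
extrusion_mid 0.67 [130.  46. 204. 447.] (array([504.3, 180. ]), array([230.5,  26.2]), 82.9) z [0.0159 0.0243 0.0253]
{'time_s': 5.05, 'qpos': array([ 2.13922713e-01,  6.03122586e-01,  1.49893634e+00, -4.62435902e-04,
        1.03493173e+00,  3.38501748e-01]), 'joint_vel': array([ 0.0008604 ,  0.00175134, -0.0007411 , -0.00076697, -0.00062061,
        0.00056485]), 'tau': array([-2.04534058e-04, -6.47938800e+01, -3.04700553e+01,  6.41070236e-02,
       -2.09334627e-02,  2.49969580e-04]), 'ee_pos': array([0.5855083 , 0.16453167, 0.00904977]), 'eef_rot': array([-3.14044053, -0.0044732 , -0.12434641]), 'force': array([-0.21114221,  0.34865993, -0.84122195]), 'moment': array([-0.03363357, -0.07452671, -0.01724506]), 'grip_width': 0.000587876637676301}
```

View pics/s3.png

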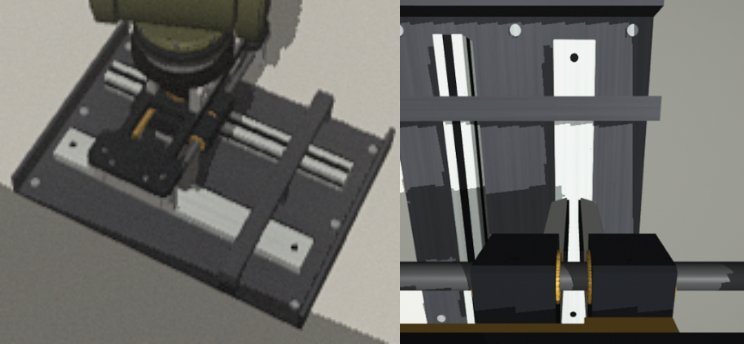

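The fingers have shut on top of the bar rather than beside it. I'll measure where the fingertips really are.

```bash
python3 - <<'E'
from h import *
o=ctrl.get_obs();info=viewer.camera_info("wrist");im,D=viewer.camera("wrist");W=world("wrist",D,info)
e=np.array([.127,.992]); n=np.array([.992,-.127])
for nm,WW in(("wrist",W),("scene",world("scene",viewer.camera("scene")[1]))):
    d=WW[...,:2]-np.array(o["ee_pos"])[:2]; s=d@e; q=d@n
    for lo,hi in((-24,-16),(-16,-8),(-8,0),(0,8),(8,16),(16,24)):
        m=(abs(s)<.02)&(q*1000>lo)&(q*1000<hi)&(WW[...,2]<.1)
        z=WW[...,2][m]*1000
        print(nm,lo,hi,m.sum(),np.histogram(z,[-5,8,14,18,20,22,25,30,40,60,100])[0])
E
python3 -c "
import cv2
a=cv2.imread('pics/w3.png');cv2.imwrite('pics/w3c.png',cv2.resize(a[240:400,240:400],(600,600)))"
```

```text
wrist -24 -16 670 [632   0  38   0   0   0   0   0   0   0]
wrist -16 -8 1133 [  0   0 440   3   0   0   0   0 154 536]
wrist -8 0 1450 [  0   0 409   1   0   0   0  14 248 778]
wrist 0 8 1310 [  0   0 407   2   0   0   0   2 228 671]
wrist 8 16 690 [149   0 301   1   0   0   0   0  49 190]
wrist 16 24 812 [812   0   0   0   0   0   0   0   0   0]
scene -24 -16 13 [13  0  0  0  0  0  0  0  0  0]
scene -16 -8 34 [ 0  4 16  3  0  0  0  0  3  8]
scene -8 0 76 [ 0  7 31  7  1  0  0  2 12 16]
scene 0 8 51 [ 0  5 31  1  0  0  0  0  9  5]
scene 8 16 99 [19 11 30  2  0  0  0  0 15 22]
scene 16 24 88 [81  3  4  0  0  0  0  0  0  0]
```

View pics/w3c.png

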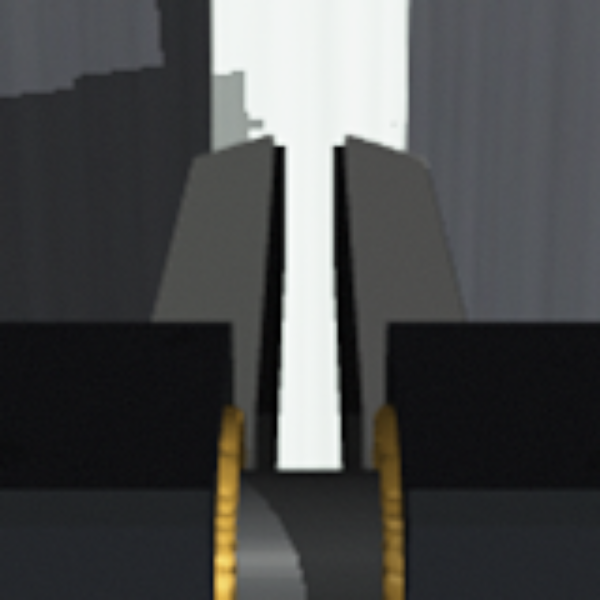

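```bash
python3 - <<'E'
from h import *
o=ctrl.get_obs();info=viewer.camera_info("wrist");im,D=viewer.camera("wrist");W=world("wrist",D,info)
R=np.array(info["R"]);t=np.array(info["t"]);print(info["fx"],info["cx"],info["cy"],o["grip_width"],o["ee_pos"],o["time_s"])
def pr(X):
    c=R@X+t; return (c[:2]/c[2]*info["fx"]+[info["cx"],info["cy"]]).round(1)
e=np.array([.127,.992,0])
for z in(.009,.028,.04): print(z,pr(np.array([*o["ee_pos"][:2],z])),pr(np.array([*o["ee_pos"][:2],z])+.008*e))
d=W-np.array(o["ee_pos"])
for c in(305,312,318,330):
    print(c,[(r,round(float(d[r,c,:2]@e[:2])*1000),round(float(W[r,c,2])*1000)) for r in range(262,330,5)])
E
python3 -c "
import cv2
from h import *
im,D=viewer.camera('side');cv2.imwrite('pics/sd.png',cv2.resize(im[170:320,190:390],(800,600)))"
```

```text
369.0563055024055 322.00858674451393 244.1219697621799 0.00013295535472923462 [0.58552657 0.16454121 0.00908179] 5.2
0.009 [325.3 276.9] [325.4 264.1]
0.028 [325.8 288.4] [325.9 274.6]
0.04 [326.1 296.9] [326.2 282.3]
305 [(262, 12, 17), (267, 9, 17), (272, 6, 18), (277, 3, 17), (282, 11, 48), (287, 11, 54), (292, 11, 60), (297, 11, 66), (302, 11, 73), (307, 11, 76), (312, 11, 83), (317, 11, 87), (322, 11, 91), (327, 35, 142)]
312 [(262, 11, 16), (267, 9, 17), (272, 5, 16), (277, 3, 17), (282, 11, 48), (287, 11, 54), (292, 11, 60), (297, 11, 67), (302, 11, 73), (307, 11, 77), (312, 10, 81), (317, 11, 87), (322, 11, 91), (327, 35, 141)]
318 [(262, 12, 17), (267, 9, 17), (272, 6, 16), (277, 11, 41), (282, 11, 48), (287, 11, 55), (292, 11, 60), (297, 11, 66), (302, 11, 72), (307, 11, 77), (312, 10, 81), (317, 11, 87), (322, 9, 87), (327, 9, 91)]
330 [(262, 11, 16), (267, 9, 17), (272, 6, 17), (277, 11, 40), (282, 11, 48), (287, 10, 53), (292, 11, 60), (297, 11, 66), (302, 11, 73), (307, 11, 78), (312, 11, 81), (317, 11, 87), (322, 11, 90), (327, 11, 96)]
```

View pics/sd.png

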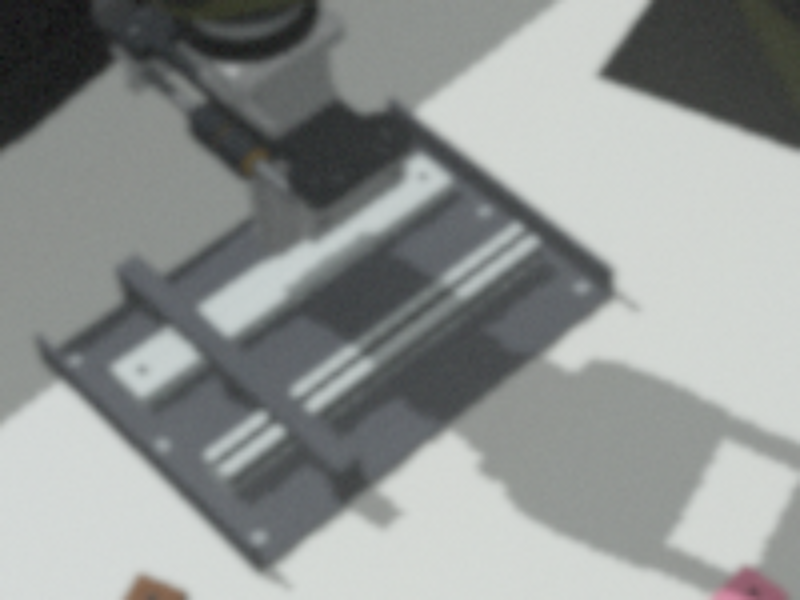

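The visible fingertips, in the depth and by their shadow, are at z≈39 mm while the reported TCP z is 9 mm. So the true tips are about 30 mm above the reported TCP. That fits the fingers shutting in free air with no force, and I'll trust the cameras. I'll open and go down about 3 cm more, watching the force.

Request:
carry_out:
  commands: [-0.2,-0.1,0,0,0,0,0,-0.2,-0.1,0,0,0,0,0,-0.2,-0.1,0,0,0,0,0,-0.2,-0.1,0,0,0,0,0,-0.2,-0.1,0,0,0,0,0,-0.2,-0.1,0,0,0,0,0,-0.2,-0.1,0,-0.6,0,0,0,-0.2,-0.1,0,-1.2,0,0,0,-0.2,-0.1,0,-1.8,0,0,0,-0.2,-0.1,0,-1.8,0,0,0]

```text
time_s: 6.13
ee_pos: [0.5836, 0.1643, -0.0108]
eef_rot: [-3.141, -0.002, -0.124]
force: [-0.3, 0.6, 0.1]
grip_width: 0.0562
```

```bash
cat > tip.py <<'E'
from h import *
o=ctrl.get_obs();info=viewer.camera_info("wrist");im,D=viewer.camera("wrist");W=world("wrist",D,info)
e=np.array([.127,.992]);d=(W[...,:2]-o["ee_pos"][:2])@e
m=(abs(d-.011)<.003)&(W[...,2]>o["ee_pos"][2]+.005)&(np.arange(480)[:,None]>272)
n=(W[...,:2]-o["ee_pos"][:2])@np.array([.992,-.127])
w=o["grip_width"]/2
for sg in(-1,1):
    q=m&(sg*n>w)&(sg*n<w+.008); r,c=np.nonzero(q); k=np.argsort(r)[:12]
    print(sg,list(zip(r[k],c[k],(W[r[k],c[k],2]*1000).round())))
print(o["time_s"],o["ee_pos"],o["eef_rot"],o["force"],o["grip_width"],o["tau"].round(1))
E
python3 tip.py; python3 w.py w4
```

```text
-1 [(np.int64(276), np.int64(262), np.float64(19.0)), (np.int64(276), np.int64(263), np.float64(19.0)), (np.int64(276), np.int64(264), np.float64(18.0)), (np.int64(277), np.int64(259), np.float64(20.0)), (np.int64(277), np.int64(260), np.float64(20.0)), (np.int64(277), np.int64(261), np.float64(20.0)), (np.int64(277), np.int64(262), np.float64(20.0)), (np.int64(277), np.int64(263), np.float64(20.0)), (np.int64(277), np.int64(264), np.float64(21.0)), (np.int64(278), np.int64(255), np.float64(22.0)), (np.int64(278), np.int64(256), np.float64(22.0)), (np.int64(278), np.int64(257), np.float64(22.0))]
1 [(np.int64(273), np.int64(377), np.float64(5.0)), (np.int64(276), np.int64(381), np.float64(18.0)), (np.int64(276), np.int64(382), np.float64(20.0)), (np.int64(276), np.int64(383), np.float64(19.0)), (np.int64(277), np.int64(382), np.float64(20.0)), (np.int64(277), np.int64(383), np.float64(21.0)), (np.int64(277), np.int64(384), np.float64(21.0)), (np.int64(277), np.int64(385), np.float64(20.0)), (np.int64(277), np.int64(386), np.float64(20.0)), (np.int64(278), np.int64(382), np.float64(21.0)), (np.int64(278), np.int64(383), np.float64(21.0)), (np.int64(278), np.int64(384), np.float64(22.0))]
6.1333 [ 0.58361176  0.16429683 -0.01077034] [-3.14130000e+00 -2.17213719e-03 -1.24371039e-01] [-0.33067988  0.58467108  0.12407655] 0.05621871947717463 [ -0.  -66.2 -30.5   0.1  -0.3   0. ]
6.1833 [ 0.5839  0.1644 -0.0101] [-3.1411e+00 -2.8000e-03 -1.2440e-01] cam [0.591 0.238 0.199]
flat_bar_mid 0.69 [296.  41. 367. 456.] (array([584.9, 173.7]), array([221.3,  31. ]), 82.7) z [0.0156 0.0165 0.0173]
extrusion_mid 0.71 [110.  36. 199. 345.] (array([509.8, 222. ]), array([146. ,  27.3]), 82.8) z [0.0139 0.0243 0.0253]
```

There is still no contact at a reported −10 mm, and the tips measure about 18.5 mm. The offset is confirmed at about +29 mm. I'll go down the last 11 mm and grip.

Request:
carry_out:
  commands: [-0.2,0.05,0,-0.4,0,0,0,-0.2,0.05,0,-0.8,0,0,0,-0.2,0.05,0,-1.15,0,0,0,-0.2,0.05,0,-1.15,0,0,0,1,0.05,0,-1.15,0,0,0,1,0.05,0,-1.15,0,0,0,1,0.05,0,-1.15,0,0,0,1,0.05,0,-1.15,0,0,0,1,0.05,0,-1.15,0,0,0,1,0.05,0,-1.15,0,0,0,1,0.05,0,-1.15,0,0,0,1,0.05,0,-1.15,0,0,0]
  force: 45

```text
time_s: 7.38
ee_pos: [0.5853, 0.1645, -0.0201]
eef_rot: [-3.14, -0.005, -0.124]
force: [-0.1, -0.2, 1.4]
grip_width: 0.0294
```

```bash
python3 w.py w5; python3 tip.py | cut -c1-250
```

```text
7.3833 [ 0.5853  0.1645 -0.0201] [-3.1402 -0.0051 -0.1244] cam [0.591 0.238 0.189]
flat_bar_mid 0.68 [291.  36. 361. 454.] (array([585.3, 178.9]), array([210.3,  30.3]), 82.7) z [0.0157 0.0165 0.0173]
extrusion_mid 0.86 [ 94.  28. 188. 346.] (array([510.2, 224. ]), array([142.1,  27.9]), 83.0) z [0.0135 0.0243 0.0253]
extrusion_mid 0.17 [289.  35. 362. 455.] (array([585.3, 181.9]), array([200.9,  29.2]), 82.6) z [0.0157 0.0165 0.0173]
mat 0.4 [290.  34. 363. 455.] (array([584.6, 175.1]), array([225.3,  32.7]), 82.6) z [0.0157 0.0165 0.0173]
-1 [(np.int64(273), np.int64(284), np.float64(6.0)), (np.int64(273), np.int64(285), np.float64(4.0)), (np.int64(273), np.int64(286), np.float64(4.0)), (np.int64(273), np.int64(287), np.float64(4.0)), (np.int64(273), np.int64(288), np.float64(4.0)), (
1 [(np.int64(273), np.int64(355), np.float64(5.0)), (np.int64(273), np.int64(356), np.float64(5.0)), (np.int64(273), np.int64(357), np.float64(5.0)), (np.int64(273), np.int64(358), np.float64(4.0)), (np.int64(273), np.int64(359), np.float64(5.0)), (n
7.5833 [ 0.58528075  0.16458074 -0.02007674] [-3.14022633 -0.00508636 -0.12438027] [-0.38719778  0.16710365  3.29089336] 0.02918078877766373 [  0.1 -64.1 -28.4   0.1  -0.   -0. ]
```

The bar is gripped at 29 mm. Next I'll pivot it about its +x end by about 8.5°, lifting the lip end.

Request:
carry_out:
  commands: [1,0,-0.05,0.55,-0.036,0.005,0,1,-0.01,-0.1,1.0,-0.073,0.009,0,1,-0.02,-0.15,1.45,-0.11,0.014,0,1,-0.03,-0.22,1.9,-0.147,0.019,0,1,-0.03,-0.22,1.9,-0.147,0.019,0,1,-0.03,-0.22,1.9,-0.147,0.019,0]

```text
time_s: 8.13
ee_pos: [0.5846, 0.1628, -0.0017]
eef_rot: [2.996, -0.004, -0.123]
force: [0.1, 0.2, -3.1]
grip_width: 0.0292
```

```bash
cat > bar.py <<'E'
from h import *
import sys
o=ctrl.get_obs(); print(o["time_s"],o["ee_pos"].round(4),o["eef_rot"].round(3),o["force"].round(1),o["grip_width"])
ph=np.array([.127,.992]); C=np.array([.530,.038])+.136*ph  # rack origin xy
for c in("scene","side","wrist"):
    info=viewer.camera_info(c); im,D=viewer.camera(c); W=world(c,D,info)
    d=W[...,:2]-C; x=d@ph; y=d@np.array([-.992,.127])
    m=(im.min(2)>100)&(abs(y+.042)<.022)&(abs(x)<.3)&(W[...,2]>.008)&(W[...,2]<.09)
    if c=="wrist": m&=(np.arange(480)[:,None]<300)
    print(c,[(k*20,round(float(np.median(W[...,2][m&(x>k*.02)&(x<k*.02+.02)]))*1000),int((m&(x>k*.02)&(x<k*.02+.02)).sum())) for k in range(-14,8) if (m&(x>k*.02)&(x<k*.02+.02)).sum()>8], "xmax",np.percentile(x[m],99).round(4),"xmin",np.percentile(x[m],1).round(4))
    if c in sys.argv: cv2.imwrite("pics/%s_%.2f.png"%(c,o["time_s"]),im)
E
python3 bar.py scene side
```

```text
8.1333 [ 0.5846  0.1628 -0.0017] [ 2.996 -0.004 -0.123] [ 0.1  0.2 -3.1] 0.0291644370747665
scene [(-140, 27, 12), (-120, 50, 158), (-100, 47, 166), (-80, 44, 169), (-60, 42, 34), (20, 29, 143), (40, 26, 158), (60, 22, 47), (80, 20, 182), (100, 18, 147)] xmax 0.1152 xmin -0.1201
side [(-140, 25, 24), (-120, 48, 91), (-100, 45, 94), (-80, 42, 15), (0, 31, 85), (20, 28, 105), (40, 26, 83), (60, 25, 61), (80, 19, 110), (100, 16, 97)] xmax 0.1166 xmin -0.1388
wrist [(0, 33, 2253), (20, 30, 2513), (40, 27, 2616), (60, 23, 578), (80, 21, 3309), (100, 19, 2979)] xmax 0.1166 xmin 0.0016
```

The tilt is about 8.4°, the far end is just off the floor, and the bar top is about 24 mm under the keeper. I'll draw it 65 mm endwise.

Request:
carry_out:
  commands: [1,-0.13,-1,0,0,0,0,1,-0.33,-2.5,0,0,0,0,1,-0.53,-4.1,0,0,0,0,1,-0.73,-5.6,0,0,0,0,1,-0.83,-6.5,0,0,0,0,1,-0.83,-6.5,0,0,0,0,1,-0.83,-6.5,0,0,0,0]

```text
time_s: 8.87
ee_pos: [0.5765, 0.0964, -0.0014]
eef_rot: [2.996, -0.004, -0.125]
force: [-0.3, 0.3, -2.8]
grip_width: 0.0292
```

```bash
python3 bar.py scene side
```

```text
8.8667 [ 0.5765  0.0964 -0.0014] [ 2.996 -0.004 -0.125] [-0.3  0.3 -2.8] 0.029226277685582752
scene [(-200, 51, 57), (-180, 49, 154), (-160, 46, 158), (-140, 45, 58), (-60, 30, 97), (-40, 29, 162), (-20, 26, 168), (0, 23, 174), (20, 20, 165), (40, 17, 91)] xmax 0.0487 xmin -0.1855
side [(-200, 49, 32), (-180, 47, 91), (-160, 42, 34), (-80, 32, 22), (-60, 30, 97), (-40, 27, 93), (-20, 24, 99), (0, 22, 102), (20, 18, 104), (40, 16, 60)] xmax 0.0622 xmin -0.1853
wrist [(-80, 34, 549), (-60, 32, 2365), (-40, 30, 2561), (-20, 27, 2819), (0, 24, 3102), (20, 21, 3298), (40, 18, 2127)] xmax 0.0512 xmin -0.0634
```

The +x end is at rack x≈50, clear of the keeper (62). I'll continue outward with a rise, then lift and level.

Request:
carry_out:
  commands: [1,-0.25,-2,0.3,0,0,0,1,-0.5,-4,1.2,0,0,0,1,-0.75,-6,3,0,0,0,1,-0.9,-7,6,0.03,-0.004,0,1,-0.9,-7,9,0.09,-0.012,0,1,-0.9,-7,9,0.144,-0.018,0,1,-0.9,-7,9,0.144,-0.018,0,1,-0.9,-7,9,0.144,-0.018,0]

```text
time_s: 9.68
ee_pos: [0.5671, 0.0273, 0.088]
eef_rot: [3.139, -0.003, -0.125]
force: [-0.8, -0.4, -2.9]
grip_width: 0.0293
```

```bash
python3 bar.py scene
```

```text
9.6833 [0.5671 0.0273 0.088 ] [ 3.139e+00 -3.000e-03 -1.250e-01] [-0.8 -0.4 -2.9] 0.029303396560384228
scene [] xmax -0.1383 xmin -0.1405
side [(-140, 24, 21), (120, 23, 11)] xmax 0.1366 xmin -0.1412
wrist [] xmax -0.1378 xmin -0.1383
```

Request:
carry_out:
  commands: [1,-0.7,-3,0,0,0,0.03,1,-1.4,-6,0,0,0,0.07,1,-2.1,-9,0,0,0,0.1,1,-2.9,-12.5,0,0,0,0.14,1,-3.7,-16,0,0,0,0.18,1,-4.5,-19.5,0,0,0,0.22,1,-5.3,-23,0,0,0,0.26,1,-6,-26,0,0,0,0.29,1,-6.4,-27.9,0,0,0,0.31,1,-6.4,-27.9,0,0,0,0.31,1,-6.4,-27.9,0,0,0,0.31,1,-6.4,-27.9,0,0,0,0.31]

```text
time_s: 10.83
ee_pos: [0.503, -0.2497, 0.0865]
eef_rot: [3.14, -0.0, 0.187]
force: [-0.4, 0.3, -3.0]
grip_width: 0.0292
```

```bash
cat > matc.py <<'E'
from h import *
o=ctrl.get_obs(); print(o["time_s"],o["ee_pos"].round(4),o["eef_rot"].round(3),o["force"].round(1))
for c in("scene","side","wrist"):
    info=viewer.camera_info(c); im,D=viewer.camera(c); W=world(c,D,info)
    d=np.linalg.norm(W[...,:2]-[.503,-.252],axis=-1)
    m=(im.max(2)<90)&(abs(W[...,2]-.004)<.004)&(d<.2)
    print(c,"mat dark",m.sum(),rect(c,m,.004,info))
    for th in ("flat_bar_mid","mat"):
        for r in nets.silhouettes(c,th):
            p=W[r["region"]];p=p[~np.isnan(p[:,0])]; z=np.median(p[:,2])
            if np.linalg.norm(np.median(p,0)[:2]-[.503,-.252])<.15:
                print(c,th,round(r["confidence"],2),np.round(r["extent"]),rect(c,r["region"],z if th!="mat" else .004,info),"z",np.percentile(p[:,2],[10,50,90]).round(4))
                if th!="mat": # slope along axis
                    A=np.c_[p[:,:2]-p[:,:2].mean(0),np.ones(len(p))]; k=abs(p[:,2]-z)<.02
                    print("  slope xy",np.linalg.lstsq(A[k],p[k,2],rcond=None)[0].round(3))
im,_=viewer.camera("scene"); w,_=viewer.camera("wrist")
cv2.imwrite("pics/m%.2f.png"%o["time_s"],np.hstack([cv2.resize(im[170:310,60:260],(430,300)),cv2.resize(w,(370,300))]))
print("m%.2f"%o["time_s"])
E
python3 matc.py
```

```text
10.8333 [ 0.503  -0.2497  0.0865] [ 3.14  -0.     0.187] [-0.4  0.3 -3. ]
scene mat dark 6872 (array([ 505.1, -253.2]), array([300.4, 151.9]), 100.9)
scene flat_bar_mid 0.57 [ 97. 187. 213. 218.] (array([ 507. , -246.7]), array([244.4,  42.5]), 100.7) z [0.1141 0.1215 0.124 ]
  slope xy [-0.132 -0.03   0.121]
scene mat 0.67 [ 88. 206. 241. 271.] (array([ 506.1, -253.5]), array([300.4, 152.4]), 100.8) z [0.0014 0.0038 0.006 ]
side mat dark 2735 (array([ 498.9, -251. ]), array([291.3, 145.9]), 100.8)
side flat_bar_mid 0.57 [368. 107. 413. 165.] (array([ 498.1, -241.3]), array([243.5,  35. ]), 100.2) z [0.1159 0.121  0.1234]
  slope xy [0.077 0.008 0.12 ]
side mat 0.58 [337. 132. 416. 211.] (array([ 501.1, -251.3]), array([304.7, 155.3]), 100.8) z [-0.0002  0.0023  0.0048]
wrist mat dark 32565 (array([ 493.4, -233.9]), array([325.9, 258.4]), 10.4)
wrist flat_bar_mid 0.78 [290.  35. 362. 454.] (array([ 499.2, -235.9]), array([210. ,  29.8]), 100.6) z [0.1228 0.1237 0.1245]
  slope xy [-0.002 -0.003  0.124]
wrist mat 0.75 [217.  43. 425. 362.] (array([ 498.2, -232.8]), array([258.6, 151.2]), 100.7) z [0.0036 0.0046 0.0055]
m10.83
```

Request:
carry_out:
  commands: [1,0,-0.2,-3,0,0,0,1,0,-0.2,-5.5,0,0,0,1,0,-0.2,-8,0,0,0,1,0,-0.2,-9.3,0,0,0,1,0,-0.2,-10,0,0,0,1,0,-0.2,-10.3,0,0,0,1,0,-0.2,-10.3,0,0,0,1,0,-0.2,-10.3,0,0,0]

```text
time_s: 12.05
ee_pos: [0.5035, -0.253, -0.0148]
eef_rot: [3.138, -0.003, 0.187]
force: [0.7, 0.3, -2.9]
grip_width: 0.0295
```

```bash
python3 matc.py
```

```text
12.05 [ 0.5035 -0.253  -0.0148] [ 3.138e+00 -3.000e-03  1.870e-01] [ 0.7  0.3 -2.9]
scene mat dark 4738 (array([ 495.3, -254.9]), array([300.7, 171.9]), 100.8)
scene flat_bar_mid 0.83 [111. 221. 219. 248.] (array([ 507.1, -251.4]), array([243.2,  37. ]), 100.3) z [0.0146 0.0202 0.0229]
  slope xy [-0.108 -0.022  0.02 ]
scene mat 0.69 [ 87. 204. 241. 270.] (array([ 504.5, -253.6]), array([301. , 154.7]), 101.0) z [0.0014 0.0037 0.006 ]
side mat dark 1930 (array([ 499.1, -250.8]), array([291.2, 145.6]), 101.0)
side flat_bar_mid 0.81 [364. 143. 406. 189.] (array([ 496.2, -230.8]), array([214.1,  34.1]), 100.3) z [0.0157 0.0191 0.0217]
  slope xy [-0.032 -0.027  0.019]
side mat 0.84 [341. 132. 409. 209.] (array([ 498.2, -247.3]), array([292.9, 150.9]), 99.6) z [-0.      0.0024  0.0048]
wrist mat dark 77746 (array([ 528.1, -231.4]), array([280.4, 246.6]), 10.8)
wrist flat_bar_mid 0.75 [290.  35. 363. 453.] (array([ 499.2, -238.5]), array([210.1,  29.9]), 100.6) z [0.0203 0.0212 0.022 ]
  slope xy [-0.001 -0.003  0.021]
wrist mat 0.55 [158.   0. 488. 452.] (array([ 498.6, -237.2]), array([247.5, 150.9]), 100.6) z [0.0037 0.0045 0.0054]
m12.05
```

The bar is level and about 4.7 mm above the mat. I'll lower it gently.

Request:
carry_out:
  commands: [1,0,0,-0.15,0,0,0,1,0,0,-0.3,0,0,0,1,0,0,-0.4,0,0,0,1,0,0,-0.45,0,0,0,1,0,0,-0.45,0,0,0,1,0,0,-0.45,0,0,0]

```text
time_s: 13.1
ee_pos: [0.5029, -0.2527, -0.0201]
eef_rot: [3.139, -0.002, 0.187]
force: [-3.1, 0.3, 2.7]
grip_width: 0.0294
```

```bash
python3 matc.py | grep -A1 -E "^1|wrist"
```

```text
13.1 [ 0.5029 -0.2527 -0.0201] [ 3.139e+00 -2.000e-03  1.870e-01] [-3.1  0.3  2.7]
scene mat dark 4680 (array([ 457.2, -262. ]), array([300.5, 248.8]), 100.7)
--
wrist mat dark 80188 (array([ 526.8, -229.9]), array([273.2, 240.3]), 10.8)
wrist flat_bar_mid 0.76 [289.  35. 363. 455.] (array([ 498.7, -238.4]), array([211.3,  31.2]), 100.5) z [0.0157 0.0165 0.0173]
  slope xy [-0.004 -0.     0.016]
wrist mat 0.56 [153.   1. 495. 450.] (array([ 498.4, -235.2]), array([240.4, 150.5]), 100.7) z [0.0037 0.0045 0.0054]
m13.10
```

The bar top is at 16.5 mm and the force shows contact, so it is resting on the mat. I'll release and rise straight up.

Request:
carry_out:
  commands: [-0.2,0,0,0,0,0,0,-0.2,0,0,0,0,0,0,-0.2,0,0,0,0,0,0,-0.2,0,0,0,0,0,0,-0.2,0,0,1,0,0,0,-0.2,0,0,3,0,0,0,-0.2,0,0,6,0,0,0,-0.2,0,0,10,0,0,0,-0.2,0,0,14,0,0,0,-0.2,0,0,18,0,0,0,-0.2,0,0,20,0,0,0,-0.2,0,0,20,0,0,0]

```text
time_s: 14.65
ee_pos: [0.5045, -0.2536, 0.186]
eef_rot: [3.133, -0.008, 0.187]
force: [0.5, 0.5, -0.1]
grip_width: 0.0563
```

```bash
python3 matc.py
python3 - <<'E'
from h import *
viewer.camera("scene")
for r in nets.silhouettes("scene","extrusion_mid")[:1]: print(r["extent"],rect("scene",r["region"],.024))
E
mv pics/m1[4-9]*.png pics/final.png; ls pics
```

```text
14.65 [ 0.5045 -0.2536  0.186 ] [ 3.133 -0.008  0.187] [ 0.5  0.5 -0.1]
scene mat dark 5448 (array([ 506.3, -252.9]), array([300.3, 149.7]), 100.8)
scene flat_bar_mid 0.86 [112. 218. 219. 249.] (array([ 506.9, -250.7]), array([247.4,  41.9]), 100.8) z [0.0068 0.0149 0.0176]
  slope xy [-0.073 -0.017  0.014]
scene mat 0.79 [ 88. 201. 237. 272.] (array([ 505. , -253.3]), array([301., 152.]), 100.5) z [0.0014 0.0037 0.0061]
side mat dark 2512 (array([ 500.5, -251.4]), array([291.8, 146.9]), 100.4)
side flat_bar_mid 0.93 [362. 135. 407. 192.] (array([ 501.1, -249.2]), array([249.7,  38.5]), 100.4) z [0.0079 0.0139 0.0164]
  slope xy [-0.071 -0.017  0.013]
side mat 0.63 [339. 129. 424. 208.] (array([ 499.7, -251.9]), array([303.9, 150.4]), 100.5) z [0.0001 0.0024 0.0047]
wrist mat dark 31679 (array([ 538.5, -255.1]), array([317.1, 221.7]), 100.6)
wrist flat_bar_mid 0.91 [310.  96. 342. 332.] (array([ 502.3, -252.4]), array([238.2,  30.6]), 100.6) z [0.0155 0.0165 0.0175]
  slope xy [0.002 0.001 0.017]
wrist mat 0.88 [244.  67. 403. 348.] (array([ 502. , -253.4]), array([300.4, 152.1]), 100.9) z [0.0035 0.0045 0.0056]
m14.65
[296.3, 261.6, 408.3, 324.7] (array([507.6, 175.1]), array([241.1,  34.9]), 83.2)
a.png
b.png
c.png
final.png
m10.83.png
m12.05.png
m13.10.png
s3.png
scene0.png
scene_8.13.png
scene_8.87.png
scene_9.68.png
sd.png
side0.png
side_8.13.png
side_8.87.png
w1.png
w2.png
w3.png
w3c.png
w4.png
w5.png
```

View pics/final.png

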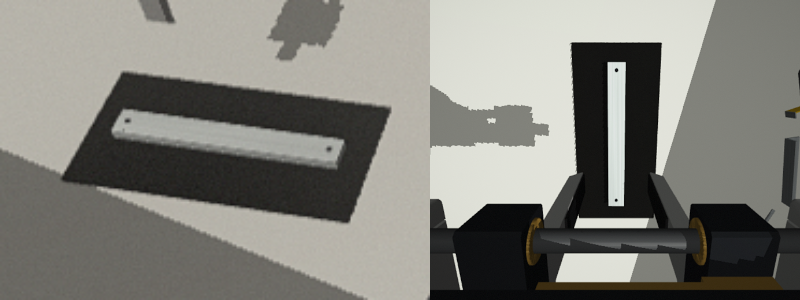

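The final view shows the bar flat and centred on the mat, about 1 mm off centre and 0.3° off its axis. The gripper is clear and the extrusion is where it was.

```bash
python3 -c "
from station import ticket
print(ticket.hand_in())"
```

```text
the job is handed in; nothing more can be done
None
```

The plain flat bar is out of the rack and lying flat in the middle of the mat, and the job is handed in; no verdict was reported. I gripped it mid-length and pivoted it about 8.5° on its +x end so the other end cleared the lip. I then drew it out endwise under the keeper, levelled it and lowered it until the force showed contact (about 14.7 s on the clock when I last read it).

**Last checks:**
- **Position:** by the wrist camera, the bar centre is at (502.3, −252.4) mm and the mat centre at (502.0, −253.4) mm. Their headings are 100.6° and 100.9°.
- **Flatness:** the bar top is at 16.5 mm with no tilt worth noting.
- **Extrusion:** it is still in its lane, with the scene camera giving its centre within 1 mm of where it started.
- **Gripper:** it was raised clear, with no force on it.

**What disagreed:**
- **First grasp:** it closed in the air above the bar. The fingertips are really about 29 mm higher than the reported TCP, by the depth images, by the lack of contact and by the successful grasp after going lower. I worked from the measured tips after that.
- **Cameras:** the scene and side cameras differed by 5–8 mm in x. Their average agreed with the wrist camera, which I used for the final placing.

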